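# Slide the next row of printed pavers into running bond

### The job

Carry on the paving sample on the plywood board: slide the two loose full-size pavers up against the near side of the last laid row so that the pattern is a running bond, each of them centred on a different one of that row's two joints (offset half a length), square and snug against the row. Slide them flat on the board without lifting them, and leave the half paver, the scraper and everything else where they are.

Things in the scene. Friction and masses are not known exactly. Their poses are not given: they have to be found in the camera images.
- board: fixed plywood board 340 (x) x 500 (y) x 9 mm; origin under its centre, on the table; x points away from the robot (yaw within 0.2 rad), y along the rows. Two rows of 40 mm high pavers are glued on its far half. The last laid (nearer) row: three full pavers, 2 mm joints, 334 mm long, near side at x = +50.5 mm. The near half is bare but for the two loose pavers
- joint_left (a point): left (+y) joint of the last laid row: the point on the row's near side midway in the joint, at the board's top surface (9 mm over the table); at board x = 50.5, y = +56 mm; axes as the board's. A paver laid on this joint has its centre 27.5 mm towards the robot (-x) from here, y = 0
- joint_right (a point): right (-y) joint of the last laid row, likewise; at board x = 50.5, y = -56 mm. The two laid pavers end up with about a 2 mm gap between their ends
- paver_a_mid (a point): centre (half-way up, 20 mm over the board) of a loose grey 3D-printed paver: plain block 110 long (its y) x 55 wide (x) x 40 mm high (z), edges rounded 3 mm, 0.11-0.23 kg. It starts flat on the bare near half of the board, long side within 0.35 rad of the rows, farther out from the board's middle than the joint on its side
- paver_b_mid (a point): the other loose paver, alike and interchangeable, on the other side of the board: its centre, likewise
- paver_a: the same paver as paver_a_mid, origin at the centre of its underside
- paver_b: the same paver as paver_b_mid, origin at the centre of its underside
- half_mid (a point): bystander: loose half paver 54 x 55 x 40 mm on the board beside one end of the laid rows; the point is its centre. Leave it
- tape_roll: bystander: roll of clear tape, 64 mm across, 24 mm high, lying on the board beside the other end of the laid rows; origin under its centre. Leave it
- scraper: bystander: print scraper, 200 mm long, lying along the rows on top of the laid pavers (mostly over the first row, up to 30 mm above it); leave it
- caliper: bystander: caliper, 210 mm long, lying flat on the table to the right of the board
- glue: bystander: glue bottle, 52 mm across, 120 mm high, standing on the table to the right of the board; origin under its centre
- snips: bystander: blue-handled snips, 150 mm long, lying on the table to the left of the board

How it is judged (in metres and radians):
At the end, for the whole second after the job is handed in: Both loose pavers lie flat and at rest against the near side of the last laid row (gap under 5 mm at the middle), turned less than 0.07 rad from it, one centred within 9 mm along the row of its left joint, the other of its right joint ((((y of paver_a_mid in the frame of joint_left between -0.009 and 0.009 m and x of paver_a_mid in the frame of joint_left above -0.0325 m) and (y of paver_b_mid in the frame of joint_right between -0.009 and 0.009 m and x of paver_b_mid in the frame of joint_right above -0.0325 m)) or ((y of paver_a_mid in the frame of joint_right between -0.009 and 0.009 m and x of paver_a_mid in the frame of joint_right above -0.0325 m) and (y of paver_b_mid in the frame of joint_left between -0.009 and 0.009 m and x of paver_b_mid in the frame of joint_left above -0.0325 m))) and angle between the y axis of each of paver_a_mid, paver_b_mid and the y axis of board, either way round below 0.07 rad and angle between each of paver_a_mid, paver_b_mid's own z axis and vertical below 0.05 rad and z of each of paver_a_mid, paver_b_mid in the frame of board below 0.033 m and linear speed of each of paver_a, paver_b below 0.02 m/s); the robot touches nothing.
It fails at once if a loose paver lifted more than 12 mm off the board, or tipped over (z of any of paver_a_mid, paver_b_mid in the frame of board above 0.041 m or angle between any of paver_a_mid, paver_b_mid's own z axis and vertical above 0.5 rad).
It fails at once if the half paver, scraper or tape roll moved more than 25 mm (distance of any of half_mid, scraper, tape_roll from where it was at the start of the episode above 0.025 m).
It fails at once if something on the table beside the board (caliper, glue bottle, snips) moved more than 25 mm (distance of any of caliper, glue, snips from where it was at the start of the episode above 0.025 m).
It also fails if it takes over 72 s, if anything falls off the work surface, if the arm or the gripper's body presses on something with over 40 N, if the wrist force passes 120 N, or if a joint passes its speed limit or range.

### The arm

A 6-joint arm with a two-finger parallel gripper is mounted at the origin on the work surface. World frame = base frame: x ahead of the robot, y to its left, z up, the work surface at z = 0. Lengths are in m, angles in degrees, forces in N, time in s.
With the tool pointing down it reaches from about 0.4 to 0.825 m from the base axis. Payload 7 kg.
Tool frame: the origin (TCP) lies at the very end of the fingers, on their centre line; the grasp point (between the pads) lies hold_point_z behind it (hold_point_z is the distance from the TCP to the grasp point, in m); z points along the fingers, y is the direction in which the jaws open and shut (so a half turn about z gives the same grasp; the last joint's range is limited). The gripper opens to 88 mm and grips with 3 to 60 N. Pads are 19 mm wide; open, the fingers measure 130 mm over their backs; the gripper's body (78 mm by 193 mm) begins 47 mm behind the grasp point.
Start: joints at [91.564, 20.546, 0.682, 0, -70.136, -16.507], TCP at [0.174, 0.652, 0.227] pointing down, gripper open.
Joint ranges: [-176.03, 176.03], [-82.01, 121.73], [-58.28, 71.71], [-173.87, 95.51], [-174.79, -0.11], [-173.66, 173.66]. Speed limits (degrees/s): [136.94, 136.94, 172.46, 180, 180, 180].

### API

Orientations are given as [roll, pitch, yaw] about the fixed x, y, z axes, in that order (R = Rz(yaw) Ry(pitch) Rx(roll)).
In Python, from plant import get_obs, snapshot, close_job, hold_point_z gives the robot as it stands. The module is installed in compiled form; this text tells all that it offers.
- The arm moves only by the tool jog_arm, never from a script. Its argument "commands" is a list of rows, each a list of 4 numbers: the shift along the world's x, y, z in mm, then the turn about the world's z in degrees. In form: [[x, y, z, turn], ...]. A call has exactly 10 rows; each row shifts and turns the commanded pose from where the row before left it; what a row does not reach is not made up. A row lasts 1/12 s, in which the tool goes at most 41.7 mm and 7.16 degrees, less where a joint would pass 70% of its speed; a pose out of reach is approached as far as the arm can. A call is refused whole if a number of a shift passes 41.7 or a number of a turn 7.16, either way. A call with a gripper value outside its range is refused whole. "fingers" is the finger opening in mm, from 0 to 87.6, set as the call begins (left out, the last holds). The fingers move at their own pace and stop on an object; the grip force is fixed at half the most. Time passes only in rows, so rows that do not move let the fingers close, or fill a call up. It gives the time, the measured TCP pose, the force and the opening at its end, in the units of the state.
- get_obs(): the state, without advancing time (a new reading comes with each control period).
- snapshot(name): name is "side" or "top" or "wrist"; returns a dict with "image" (420x560x3 uint8, red, green, blue), "fov_y" (degrees; the focal length in pixels is half the picture's height over the tangent of half this angle, whatever the lens; pixels are square), "cx", "cy" (the principal point, pixels), "rvec" (rotation vector, rad) and "tvec" (3), from world to camera coordinates, as OpenCV has them; the wrist camera has in their place "mount" (4x4, takes a point from camera to tool coordinates, whose origin is the TCP and whose axes are the flange's). Camera axes: x right, y down, z forward; pixel columns grow to the right and rows downward; lengths in m; the calibration is good to about 2 mm. A picture is of the moment at which its call begins: read the wrist's pose just before it. There is no depth.
- close_job(): hands the job in, once; it reports no verdict.
The state is a dict: "clock": time; "joint_pos": joint angles; "qvel": joint speeds; "tau": joint torques, N m; "tool_pos": TCP position; "orientation": TCP orientation; "force": force on the tool from outside, world axes, zero at the start; "moment": the same for the moment, N m; "opening": finger opening in m.
Only numpy, scipy, OpenCV 4.12 (cv2) and the standard library are available. Lean on these libraries where they do the work, as an engineer would, in place of code of your own. Each camera call takes 0.05 s, during which the arm holds its last target.

## Working session

There is one attempt and no reset: what is moved stays moved. The work goes in short steps, Python scripts to look and compute and a tool call to move; the robot and the scene stay as the last step left them, time stands still between calls to the robot, and variables do not carry over. Pictures are saved under pics/ and viewed, and the job is handed in when it is done.

Besides the shell and the picture viewer there is one more tool, called after "Request:" by a JSON object that holds its "api" and its "payload". jog_arm: Moves the arm, as the interface text tells. Its arguments: {"type":"object","properties":{"commands":{"type":"array","items":{"type":"array","items":{"type":"number"}}},"fingers":{"type":"number"}},"required":["commands"]}

```bash
mkdir -p pics; cat > h.py <<'E'
import numpy as np, cv2
from plant import get_obs, snapshot, close_job, hold_point_z
from scipy.spatial.transform import Rotation as R
def save(s,n): cv2.imwrite('pics/'+n+'.png', s['image'][:,:,::-1])
E
python3 - <<'E'
from h import *
print(get_obs()); print(hold_point_z)
for n in ['side','top','wrist']:
    s=snapshot(n); save(s,n+'0'); print(n,{k:v for k,v in s.items() if k!='image'})
    np.save('pics/'+n+'0.npy',s,allow_pickle=True)
E
```

```text
{'clock': 0.0, 'joint_pos': array([ 9.15649748e+01,  2.05924772e+01,  6.34112983e-01, -2.00761537e-02,
       -7.01350660e+01, -1.65060812e+01]), 'qvel': array([ 0.00241089,  0.03120128, -0.01117835, -0.03881523, -0.03059837,
       -0.03129957]), 'tau': array([-1.19388413e-03, -5.82722390e+01,  2.93061054e+01,  6.99684530e+00,
        7.01167941e-03, -1.68958773e-04]), 'tool_pos': array([0.17394186, 0.65170475, 0.22561363]), 'orientation': array([ 1.79905058e+02, -8.45268463e-03, -1.49479367e+01]), 'force': array([ 0.38800474, -0.37054273,  0.52640363]), 'moment': array([-0.0435542 , -0.0146721 ,  0.02473571]), 'opening': 0.08775944026352214}
0.0188
side {'fov_y': 51.77462889450356, 'cx': 285.7134019508764, 'cy': 218.4161439076217, 'rvec': array([ 2.43503216, -0.03207665,  0.02934749]), 'tvec': array([-0.59809447,  0.06434373,  1.25683765])}
top {'fov_y': 44.124957993489595, 'cx': 274.79050193459005, 'cy': 201.81328478889387, 'rvec': array([ 2.07352256, -2.13028751,  0.23765667]), 'tvec': array([0.01547508, 0.59537179, 1.26740634])}
wrist {'fov_y': 63.886274703778405, 'cx': 276.2971791524055, 'cy': 208.22680210127407, 'mount': array([[-6.14340799e-04, -9.59685153e-01, -2.81076556e-01,
         7.64407671e-02],
       [ 9.99999714e-01, -7.13715300e-04,  2.51181937e-04,
        -1.70164593e-04],
       [-4.41664214e-04, -2.81076322e-01,  9.59685316e-01,
        -1.58201098e-01],
       [ 0.00000000e+00,  0.00000000e+00,  0.00000000e+00,
         1.00000000e+00]])}
```

View pics/side0.png

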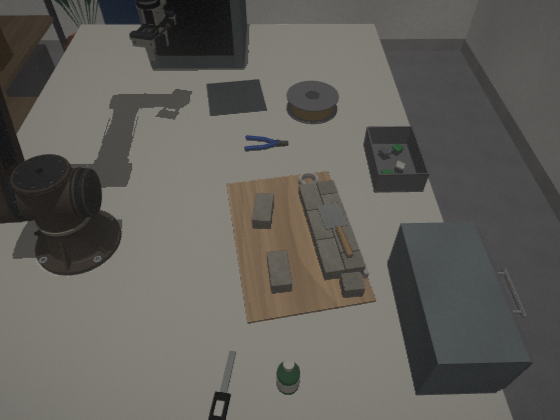

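View pics/top0.png

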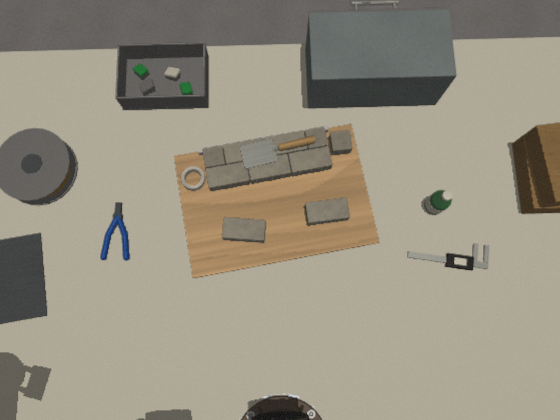

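View pics/wrist0.png

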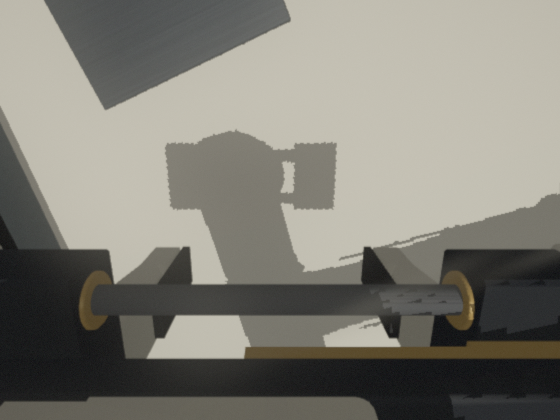

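The top view shows the board (corners about (177,155), (353,126), (378,243), (192,275)). The loose pavers are at about (244,230) and (327,211), the laid near row runs (209,178)–(331,162), the half paver is at (341,143) and the tape at (193,178). I'll zoom in for corners.

```bash
python3 - <<'E'
from h import *
t=cv2.imread('pics/top0.png'); s=cv2.imread('pics/side0.png')
c=t[115:285,165:390]; cv2.imwrite('pics/topz.png',cv2.resize(c,None,fx=3.5,fy=3.5,interpolation=cv2.INTER_CUBIC))
c=s[165:320,220:380]; cv2.imwrite('pics/sidez.png',cv2.resize(cv2.convertScaleAbs(c,alpha=1.5),None,fx=3.8,fy=3.8,interpolation=cv2.INTER_CUBIC))
E
```

```text
(no output)
```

View pics/topz.png

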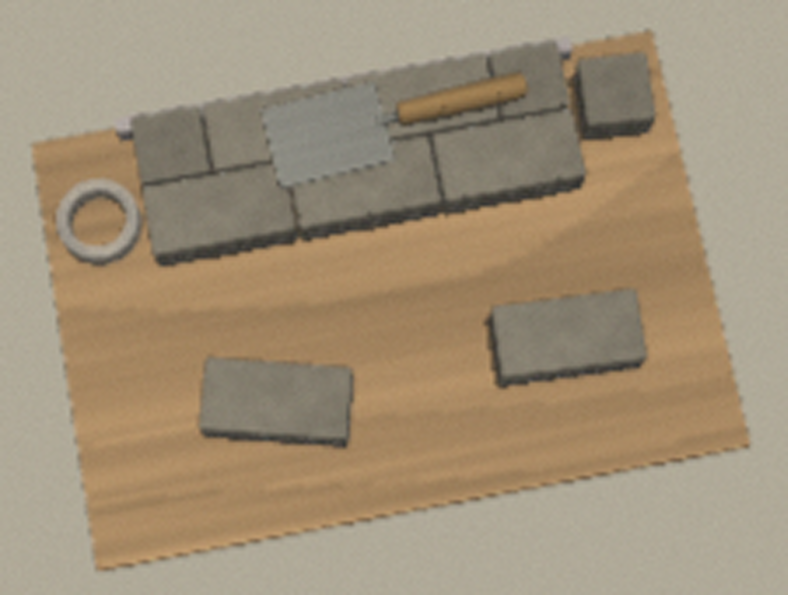

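View pics/sidez.png

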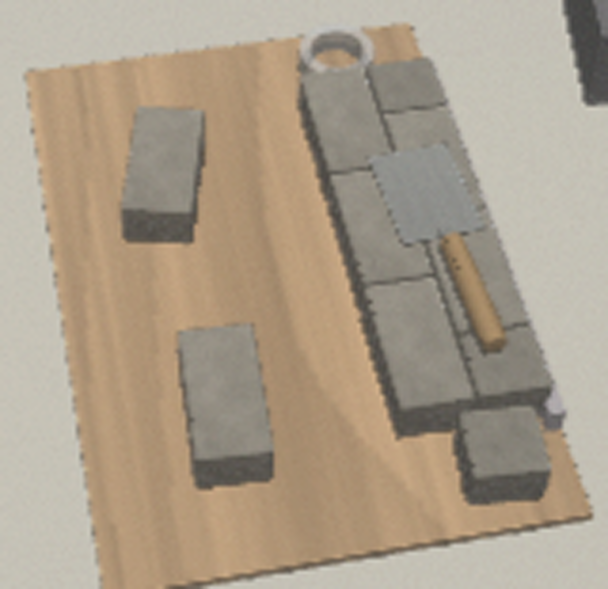

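```bash
cat >> h.py <<'E'
def cam(s):
    f=s['image'].shape[0]/2/np.tan(np.radians(s['fov_y']/2))
    K=np.array([[f,0,s['cx']],[0,f,s['cy']],[0,0,1]])
    if 'mount' in s:
        o=s['obs']; T=np.eye(4); T[:3,:3]=R.from_euler('xyz',o['orientation'],degrees=True).as_matrix(); T[:3,3]=o['tool_pos']
        M=T@s['mount']; return K,M[:3,:3],M[:3,3]
    Rm=cv2.Rodrigues(s['rvec'])[0]; return K,Rm.T,-Rm.T@s['tvec']
def rays(s,px):
    K,Rw,c=cam(s); px=np.atleast_2d(px).astype(float)
    return c,(Rw@np.linalg.inv(K)@np.c_[px,np.ones(len(px))].T).T
def onz(s,px,z):
    c,d=rays(s,px); return c+d*((z-c[2])/d[:,2])[:,None]
def tri(s1,p1,s2,p2):
    c1,d1=rays(s1,p1); c2,d2=rays(s2,p2); out=[]
    for a,b in zip(d1,d2):
        A=np.c_[a,-b]; t=np.linalg.lstsq(A,c2-c1,rcond=None)[0]
        q1=c1+a*t[0]; q2=c2+b*t[1]; out.append(np.r_[(q1+q2)/2,np.linalg.norm(q1-q2)])
    return np.array(out)
E
python3 - <<'E'
from h import *
for n,rois in [('top',[(215,213,275,247),(300,193,355,228)]),('side',[(248,190,278,232),(262,247,297,295)])]:
    s=np.load(f'pics/{n}0.npy',allow_pickle=True).item()
    hsv=cv2.cvtColor(s['image'],cv2.COLOR_RGB2HSV)
    for r in rois:
        x0,y0,x1,y1=r; c=hsv[y0:y1,x0:x1]
        up=cv2.resize(c,None,fx=6,fy=6,interpolation=cv2.INTER_LINEAR)
        grey=up[...,1]<80
        vs=up[...,2][grey]; 
        th,_=cv2.threshold(vs.reshape(-1,1),0,255,cv2.THRESH_OTSU)
        m=(grey&(up[...,2]>th)).astype(np.uint8)
        m=cv2.morphologyEx(m,cv2.MORPH_CLOSE,np.ones((9,9))); m=cv2.morphologyEx(m,cv2.MORPH_OPEN,np.ones((13,13)))
        cs,_=cv2.findContours(m,0,2); k=max(cs,key=cv2.contourArea)
        q=k[:,0]/6-0.42+np.array([x0,y0])
        P=onz(s,q,.049)[:,:2]
        rc=cv2.minAreaRect((P*1000).astype(np.float32))
        M=cv2.moments(k); cen=np.array([M['m10'],M['m01']])/M['m00']/6-0.42+[x0,y0]
        print(n,r,th,np.round(rc[0],1),np.round(rc[1],1),round(rc[2],1),'cen px',cen, onz(s,[cen],.049)[0]*1000)
    # board
    w=((hsv[...,1]>85)&(hsv[...,0]>8)&(hsv[...,0]<22)&(hsv[...,2]>60)).astype(np.uint8)
    nn,l,st,_=cv2.connectedComponentsWithStats(w); 
    roi=(slice(110,290),slice(165,390)) if n=='top' else (slice(165,325),slice(215,380))
    m=np.zeros_like(w); m[roi]=w[roi]; m=cv2.morphologyEx(m,cv2.MORPH_OPEN,np.ones((2,2)))
    cs,_=cv2.findContours(m,0,1); k=max(cs,key=cv2.contourArea)
    P=onz(s,k[:,0],.009)[:,:2]*1000
    rc=cv2.minAreaRect(P.astype(np.float32)); print('board',rc, cv2.boxPoints(rc).round(1).tolist())
st=[np.load(f'pics/{n}0.npy',allow_pickle=True).item() for n in('top','side')]
E
```

```text
top (215, 213, 275, 247) 108.0 [532.2  81.4] [112.   54.2] 84.4 cen px [243.62555204 228.19939346] [532.0950062   81.66800087  49.        ]
top (300, 193, 355, 228) 106.0 [ 575.7 -136.7] [ 54.6 109.3] 6.0 cen px [327.24182317 209.44121614] [ 575.6870154  -136.59066659   49.        ]
board ((616.126220703125, -2.067413330078125), (338.56744384765625, 497.7406311035156), 9.28249454498291) [[408.8999938964844, 216.1999969482422], [489.20001220703125, -275.0], [823.2999877929688, -220.39999389648438], [743.0, 270.79998779296875]]
side (248, 190, 278, 232) 81.0 [532.7  81.7] [112.8  62.1] 84.7 cen px [262.47080515 206.0894136 ] [531.10936308  80.27110718  49.        ]
side (262, 247, 297, 295) 79.0 [ 573.5 -136.9] [ 61.7 112. ] 5.9 cen px [278.42014892 267.46263638] [ 574.14956948 -139.62392172   49.        ]
board ((675.2015991210938, -102.59819030761719), (63.822078704833984, 269.475341796875), 17.40233039855957) [[604.5, 16.399999618530273], [685.0, -240.6999969482422], [745.9000244140625, -221.60000610351562], [665.4000244140625, 35.5]]
```

```bash
python3 - <<'E'
from h import *
t,s=[np.load(f'pics/{n}0.npy',allow_pickle=True).item() for n in('top','side')]
p1=[[243.63,228.2],[327.24,209.44]]+[[165+x/3.5-.36,115+y/3.5-.36] for x,y in[(297,228),(443,204),(152,255),(583,182)]]
p2=[[262.47,206.09],[278.42,267.46]]+[[220+x/3.8-.37,165+y/3.8-.37] for x,y in[(330,171),(369,286),(303,95),(399,408)]]
print((tri(t,p1,s,p2)*1000).round(1))
print((onz(t,p1,.049)*1000).round(1))
a=np.radians(9.28);c,sn=np.cos(a),np.sin(a)
B=np.array([616.1,-2.1]);Rm=np.array([[c,-sn],[sn,c]])
for n,v in dict(JL=(50.5,56),JR=(50.5,-56),EL=(50.5,167),ER=(50.5,-167),TL=(23,56),TR=(23,-56)).items(): print(n,(B+Rm@v).round(1))
for p in [(532.1,81.5),(575.7,-136.65)]: print('board frame',(Rm.T@(np.array(p)-B)).round(1))
E
```

```text
[[ 5.317e+02  8.160e+01  4.780e+01  1.300e+00]
 [ 5.752e+02 -1.372e+02  4.590e+01  2.200e+00]
 [ 6.614e+02  6.450e+01  4.800e+01  2.000e-01]
 [ 6.813e+02 -4.600e+01  4.280e+01  4.900e+00]
 [ 6.491e+02  1.772e+02  1.830e+01  4.200e+00]
 [ 6.947e+02 -1.533e+02  4.300e+01  3.100e+00]]
[[ 532.1   81.7   49. ]
 [ 575.7 -136.6   49. ]
 [ 661.2   64.5   49. ]
 [ 677.   -46.2   49. ]
 [ 643.2  173.7   49. ]
 [ 691.4 -152.8   49. ]]
JL [656.9  61.3]
JR [675.  -49.2]
EL [639.  170.9]
ER [ 692.9 -158.8]
TL [629.8  56.9]
TR [647.8 -53.7]
board frame [-69.4  96.1]
board frame [ -61.6 -126.3]
```

The joints agree to ~3–4 mm with the board-derived frame, so I'll look from the wrist camera to refine it.

Request:
{"api": "jog_arm", "payload": {"commands": [[18.8,-33.6,5,1.2],[18.8,-33.6,5,1.2],[18.8,-33.6,5,1.2],[18.8,-33.6,5,1.2],[18.8,-33.6,5,1.2],[18.8,-33.6,5,1.2],[18.8,-33.6,5,1.2],[18.8,-33.6,5,1.2],[18.8,-33.6,5,1.2],[18.8,-33.6,5,1.2]]}}

```text
clock: 0.98
tool_pos: [0.3624, 0.3142, 0.2769]
orientation: [-180.0, -0.0, -2.9]
force: [0.7, -0.6, 1.1]
opening: 0.0879
```

Request:
{"api": "jog_arm", "payload": {"commands": [[18.8,-33.6,5,1.2],[18.8,-33.6,5,1.2],[18.8,-33.6,5,1.2],[18.8,-33.6,5,1.2],[18.8,-33.6,5,1.2],[18.8,-33.6,5,1.2],[18.8,-33.6,5,1.2],[18.8,-33.6,5,1.2],[18.8,-33.6,5,1.2],[0,0,0,0]]}}

```text
clock: 1.82
tool_pos: [0.5334, 0.0089, 0.3218]
orientation: [179.9, 0.0, 7.7]
force: [-0.2, 1.0, -0.5]
opening: 0.0879
```

```bash
python3 - <<'E'
from h import *
o=get_obs(); print(o['tool_pos'],o['orientation'],o['joint_pos'],o['clock'])
s=snapshot('wrist'); s['obs']=o; save(s,'w1'); np.save('pics/w1.npy',s,allow_pickle=True)
E
```

```text
[0.53339667 0.00889196 0.32175202] [1.79914975e+02 4.41188031e-03 7.67535081e+00] [ 22.08822926   4.27442212  -8.08188881   0.08316963 -77.66913809
  75.56934535] 1.8167
```

View pics/w1.png

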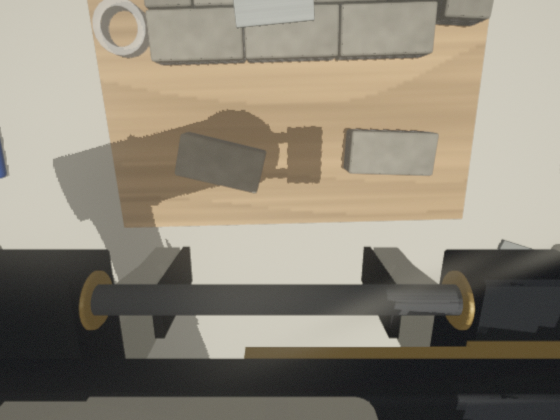

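The wrist view shows the laid row's near top edge from (153,61) to (434,53), joints near (243,59) and (340,56), and loose pavers at (220,162) and (392,152). I'll zoom in.

```bash
python3 - <<'E'
from h import *
t=cv2.imread('pics/w1.png')
cv2.imwrite('pics/w1a.png',cv2.resize(cv2.convertScaleAbs(t[25:75,140:445],alpha=1.6),None,fx=2.6,fy=4,interpolation=cv2.INTER_CUBIC))
cv2.imwrite('pics/w1b.png',cv2.resize(cv2.convertScaleAbs(t[120:200,165:445],alpha=1.6),None,fx=2.8,fy=4,interpolation=cv2.INTER_CUBIC))
E
```

```text
(no output)
```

View pics/w1a.png

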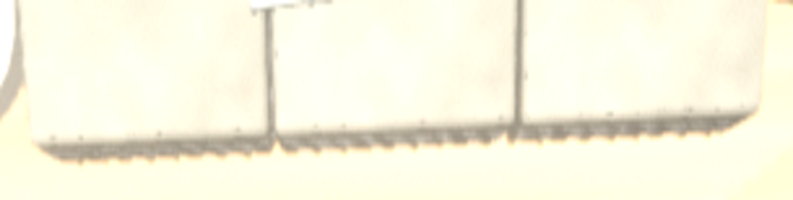

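View pics/w1b.png

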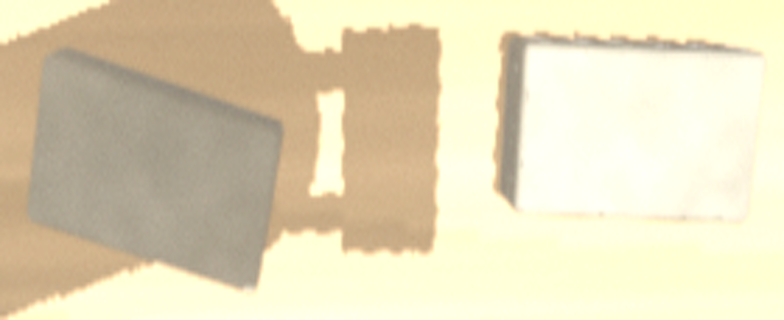

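```bash
python3 - <<'E'
from h import *
s=np.load('pics/w1.npy',allow_pickle=True).item()
t=np.load('pics/top0.npy',allow_pickle=True).item()
A=lambda L:[(140+x/2.6-.3,25+y/4-.4) for x,y in L]
Bf=lambda L:[(165+x/2.8-.3,120+y/4-.4) for x,y in L]
J=A([(271,140),(517,127),(35,143),(757,112)])
print('row top z.049',(onz(s,J,.049)*1000).round(1).tolist())
J2=A([(275,150),(512,141),(60,160),(725,130)])
print('row bottom z.009',(onz(s,J2,.009)*1000).round(1).tolist())
JJ=(onz(s,J,.049))[:2,:2]
for L in ([(57,62),(276,128),(258,290),(28,218)],[(525,40),(763,52),(747,218),(517,210)]):
    P=onz(s,Bf(L),.049)[:,:2]*1000
    rc=cv2.minAreaRect(P.astype(np.float32)); print(P.round(1).tolist(),P.mean(0),rc)
# board corners near edge
print('board near',(onz(s,[(123,229),(467,219.5)],.009)*1000).round(1).tolist())
# tri of joints and pavers wrist/top
tp=[[165+x/3.5-.36,115+y/3.5-.36] for x,y in[(297,228),(443,204)]]+[[243.63,228.2],[327.24,209.44]]
wp=J[:2]+[np.mean(Bf(L),0) for L in ([(57,62),(276,128),(258,290),(28,218)],[(525,40),(763,52),(747,218),(517,210)])]
print((tri(s,wp,t,tp)*1000).round(1))
E
```

```text
row top z.049 [[660.2, 63.9, 49.0], [678.6, -46.2, 49.0], [645.1, 170.0, 49.0], [697.0, -153.0, 49.0]]
row bottom z.009 [[662.2, 65.7, 9.0], [680.6, -50.6, 9.0], [645.0, 171.5, 9.0], [697.9, -154.7, 9.0]]
[[563.6, 127.7], [556.2, 28.1], [502.6, 30.0], [512.3, 138.1]] [533.64578446  80.97578627] ((534.0978393554688, 81.67251586914062), (108.58334350585938, 53.5664176940918), 84.87732696533203)
[[598.0, -78.6], [608.5, -184.9], [556.4, -191.5], [544.8, -85.5]] [ 576.93066678 -135.1249278 ] ((577.181884765625, -135.08056640625), (53.597652435302734, 107.73672485351562), 6.213770389556885)
board near [[410.6, 221.1, 9.0], [492.5, -280.7, 9.0]]
[[ 6.598e+02  6.380e+01  5.340e+01  9.000e-01]
 [ 6.793e+02 -4.680e+01  4.240e+01  1.000e+00]
 [ 5.331e+02  8.210e+01  4.340e+01  1.000e-01]
 [ 5.770e+02 -1.372e+02  4.290e+01  1.000e-01]]
```

Request:
{"api": "jog_arm", "payload": {"commands": [[0,7.3,-15,-7.16],[0,7.3,-15,-7.16],[0,7.3,-15,-7.16],[0,7.3,-15,-7.16],[0,7.3,-15,-7.16],[0,7.3,-15,-7.16],[0,7.3,-15,-7.16],[0,7.3,-15,-7.16],[0,7.3,-15,-7.16],[0,7.3,-15,-7.16]]}}

```text
clock: 2.7
tool_pos: [0.5306, 0.0879, 0.1708]
orientation: [180.0, 0.0, -64.1]
force: [0.2, 0.7, 0.8]
opening: 0.0876
```

Request:
{"api": "jog_arm", "payload": {"commands": [[0,0,-14,-6.3],[0,0,-14,-6.3],[0,0,-14,-6.3],[0,0,-14,-6.3],[0,0,-14,-6.3],[0,0,0,0],[0,0,0,0],[0,0,0,0],[0,0,0,0],[0,0,0,0]]}}

```text
clock: 3.53
tool_pos: [0.5317, 0.0871, 0.1025]
orientation: [-179.9, 0.0, -95.1]
force: [-0.4, 0.8, 0.1]
opening: 0.0875
```

```bash
python3 - <<'E'
from h import *
o=get_obs(); print(o['tool_pos'],o['orientation'],o['joint_pos'],o['clock'])
for n in('top','wrist'):
    s=snapshot(n); s['obs']=o; save(s,n+'2'); np.save(f'pics/{n}2.npy',s,allow_pickle=True)
E
```

```text
[0.53172277 0.08712066 0.1025193 ] [-1.79921431e+02  4.89338009e-02 -9.51370939e+01] [ 3.01618832e+01  1.44513589e+01 -2.60063437e+01  7.19010110e-03
 -4.94498977e+01 -3.53036806e+01] 3.5333
```

View pics/wrist2.png

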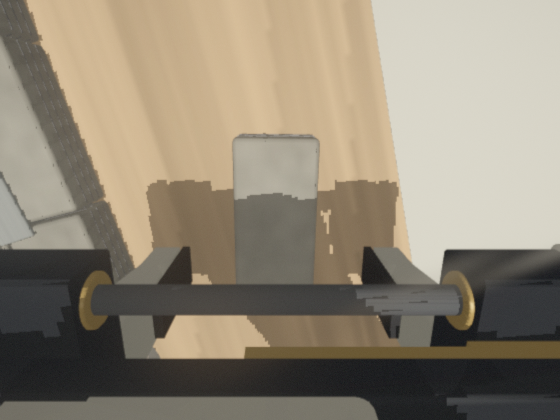

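```bash
python3 - <<'E'
from h import *
s=np.load('pics/wrist2.npy',allow_pickle=True).item()
t=cv2.imread('pics/wrist2.png')
cv2.imwrite('pics/w2a.png',cv2.resize(cv2.convertScaleAbs(t[120:250,0:340],alpha=1.5),None,fx=2.3,fy=4,interpolation=cv2.INTER_CUBIC))
e=onz(s,[(236,140),(316,140),(234,230),(317,230)],.049)[:,:2]*1000; print(e)
print('joint',onz(s,[(78,213)],.049)*1000)
E
```

```text
[[551.91792522  27.18139805]
 [502.66595011  31.63368176]
 [560.56076586  85.75342123]
 [505.37543688  90.72015705]]
joint [[661.35703219  64.74676252  49.        ]]
```

View pics/w2a.png

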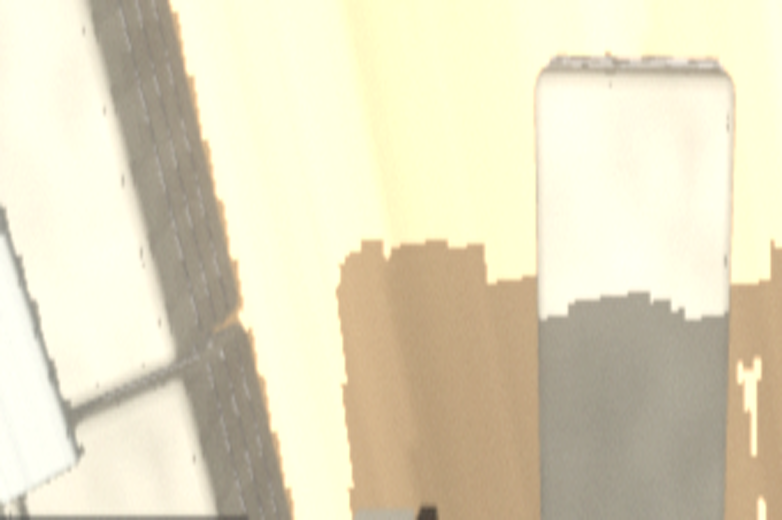

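Paver end and left joint are visible. The joint measures (661,65), agreeing with the earlier view, and the paver centre is ≈ (533,82). Descend and grip.

Request:
{"api": "jog_arm", "payload": {"commands": [[0,-1,-12,0],[0,-1,-12,0],[0,-1,-12,0],[0,-1,-12,0],[0,-1,-12,0],[0,0,-10,0],[0,0,-8,0],[0,0,-4,0],[0,0,0,0],[0,0,0,0]]}}

```text
clock: 4.47
tool_pos: [0.5314, 0.0818, 0.0197]
orientation: [-180.0, -0.0, -95.2]
force: [0.5, 0.6, 1.0]
opening: 0.0877
```

Request:
{"api": "jog_arm", "payload": {"commands": [[0,0,0,0],[0,0,0,0],[0,0,0,0],[0,0,0,0],[0,0,0,0],[0,0,0,0],[0,0,0,0],[0,0,0,0],[0,0,0,0],[0,0,0,0]], "fingers": 45}}

```text
clock: 5.3
tool_pos: [0.5314, 0.0819, 0.0198]
orientation: [-180.0, 0.0, -95.2]
force: [-0.8, 0.2, 3.2]
opening: 0.0546
```

Request:
{"api": "jog_arm", "payload": {"commands": [[3.5,-1.5,0,0.8],[6,-2.6,0,1.4],[7.5,-3.2,0,1.6],[8,-3.4,0,1.8],[8,-3.5,0,1.8],[8,-3.5,0,1.8],[8,-3.5,0,1.8],[7.5,-3.2,0,1.6],[5.5,-2.4,0,1.2],[3,-1.2,0,0.7]]}}

```text
clock: 6.13
tool_pos: [0.5957, 0.0535, 0.0198]
orientation: [179.9, 0.0, -80.7]
force: [-6.8, 2.8, 10.8]
opening: 0.0552
```

Request:
{"api": "jog_arm", "payload": {"commands": [[0,0,0,0],[0,0,0,0],[0,0,0,0],[0,0,0,0],[0,0,0,0],[0,0,0,0],[0,0,0,0],[0,0,0,0],[0,0,0,0],[0,0,0,0]], "fingers": 64}}

```text
clock: 6.97
tool_pos: [0.5963, 0.0537, 0.0196]
orientation: [180.0, -0.0, -80.7]
force: [-0.3, -0.0, -0.4]
opening: 0.0638
```

Request:
{"api": "jog_arm", "payload": {"commands": [[0,0,6,0],[0,0,12,0],[0,0,20,0],[0,0,25,0],[0,0,25,0],[0,0,0,0],[-4,-31,0,-1.1],[-4,-38,0,-1.1],[-4,-39,0,-1],[-3,-39,0,0]], "fingers": 64}}

```text
clock: 7.8
tool_pos: [0.5809, -0.0943, 0.1082]
orientation: [-180.0, 0.0, -83.9]
force: [0.7, 0.6, -0.6]
opening: 0.0641
```

Request:
{"api": "jog_arm", "payload": {"commands": [[-3,-26,0,0],[-2,-17,0,0],[0,0,0,0],[0,0,0,0],[0,0,0,0],[0,0,0,0],[0,0,0,0],[0,0,0,0],[0,0,0,0],[0,0,0,0]], "fingers": 87}}

```text
clock: 8.63
tool_pos: [0.5764, -0.1358, 0.1076]
orientation: [-180.0, 0.0, -83.9]
force: [-1.2, -1.0, 1.2]
opening: 0.0869
```

```bash
python3 - <<'E'
from h import *
o=get_obs(); print(o['tool_pos'],o['orientation'],o['joint_pos'],o['clock'])
for n in('top','wrist'):
    s=snapshot(n); s['obs']=o; save(s,n+'3'); np.save(f'pics/{n}3.npy',s,allow_pickle=True)
E
```

```text
[ 0.57637563 -0.13577548  0.10757133] [-1.79997223e+02  3.74215222e-04 -8.39008062e+01] [ 5.64351138e+00  1.87122294e+01 -1.89070486e+01 -5.00326517e-04
 -5.23779484e+01  4.55987851e-01] 8.6333
```

View pics/wrist3.png

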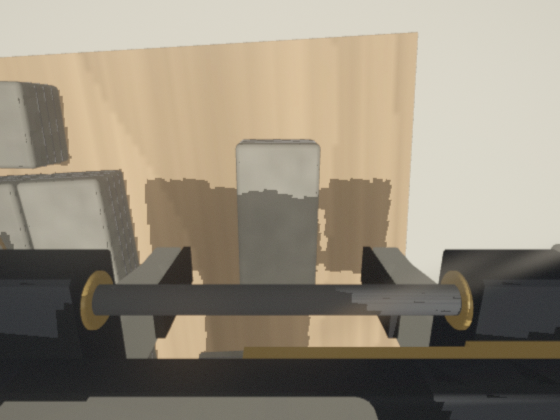

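View pics/top3.png

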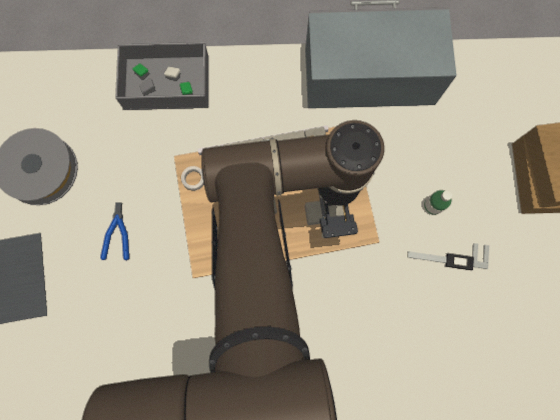

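```bash
python3 - <<'E'
from h import *
s=np.load('pics/wrist3.npy',allow_pickle=True).item()
e=onz(s,[(241,145),(318,145),(239,230),(318,230)],.049)[:,:2]*1000; print(e.round(1))
print('row end',onz(s,[(104,178)],.049)*1000)
E
```

```text
[[ 605.  -187.5]
 [ 556.3 -192.7]
 [ 601.9 -130.1]
 [ 548.2 -135.8]]
row end [[ 692.3482001  -156.80252137   49.        ]]
```

Request:
{"api": "jog_arm", "payload": {"commands": [[0,0,-12,0],[0,0,-14,0],[0,0,-14,0],[0,0,-14,0],[0,0,-12,0],[0,0,-10,0],[0,0,-8,0],[0,0,-4,0],[0,0,0,0],[0,0,0,0]]}}

```text
clock: 9.57
tool_pos: [0.5765, -0.1363, 0.0198]
orientation: [-180.0, -0.0, -83.9]
force: [1.4, -0.5, -0.0]
opening: 0.0868
```

Request:
{"api": "jog_arm", "payload": {"commands": [[0,0,0,0],[0,0,0,0],[0,0,0,0],[0,0,0,0],[0,0,0,0],[0,0,0,0],[0,0,0,0],[0,0,0,0],[0,0,0,0],[0,0,0,0]], "fingers": 45}}

```text
clock: 10.4
tool_pos: [0.5763, -0.1363, 0.0198]
orientation: [-180.0, -0.0, -83.9]
force: [-1.0, 0.3, 4.4]
opening: 0.0547
```

Request:
{"api": "jog_arm", "payload": {"commands": [[2,4,0,0.2],[4,7.5,0,0.3],[4.6,9.5,0,0.4],[4.6,9.5,0,0.4],[4.6,9.5,0,0.4],[4.6,9.5,0,0.4],[4.6,9.5,0,0.4],[4.4,9,0,0.3],[3.5,6.5,0,0.3],[2,3.5,0,0.1]]}}

```text
clock: 11.23
tool_pos: [0.6159, -0.0568, 0.0197]
orientation: [-180.0, -0.0, -80.6]
force: [-2.7, -5.0, 6.3]
opening: 0.0549
```

Request:
{"api": "jog_arm", "payload": {"commands": [[0,0,0,0],[0,0,0,0],[0,0,0,0],[0,0,0,0],[0,0,0,0],[0,0,0,0],[0,0,0,0],[0,0,0,0],[0,0,0,0],[0,0,0,0]], "fingers": 64}}

```text
clock: 12.07
tool_pos: [0.6152, -0.0583, 0.0196]
orientation: [-180.0, 0.0, -80.7]
force: [-0.4, -0.8, -0.7]
opening: 0.0637
```

Request:
{"api": "jog_arm", "payload": {"commands": [[0,0,6,0],[0,0,12,0],[0,0,20,0],[0,0,25,0],[-8,5,25,7],[-8,5,25,7],[-8,5,25,7],[-8,5,25,7],[-8,5,25,7],[-8,5,25,7]]}}

```text
clock: 12.9
tool_pos: [0.5665, -0.0282, 0.2353]
orientation: [-179.9, -0.1, -38.4]
force: [-0.1, 0.4, -0.3]
opening: 0.0644
```

Request:
{"api": "jog_arm", "payload": {"commands": [[-8,5,25,7],[-8,5,20,7],[-8,5,10,7],[-8,5,0,7],[0,0,0,7],[0,0,0,7],[0,0,0,6],[0,0,0,0],[0,0,0,0],[0,0,0,0]], "fingers": 40}}

```text
clock: 13.73
tool_pos: [0.5351, -0.0083, 0.2882]
orientation: [-180.0, -0.0, 9.1]
force: [0.8, 0.2, 0.1]
opening: 0.0399
```

```bash
python3 - <<'E'
from h import *
o=get_obs(); print(o['tool_pos'],o['orientation'],o['joint_pos'],o['clock'])
for n in('side','wrist'):
    s=snapshot(n); s['obs']=o; save(s,n+'4'); np.save(f'pics/{n}4.npy',s,allow_pickle=True)
E
```

```text
[ 0.5350643  -0.00833063  0.2881921 ] [-1.79994452e+02 -4.03783522e-02  9.05415237e+00] [ 2.01128322e+01  5.22555701e+00 -1.12750691e+01  2.39916060e-03
 -7.34586811e+01  7.89406399e+01] 13.7333
```

View pics/wrist4.png

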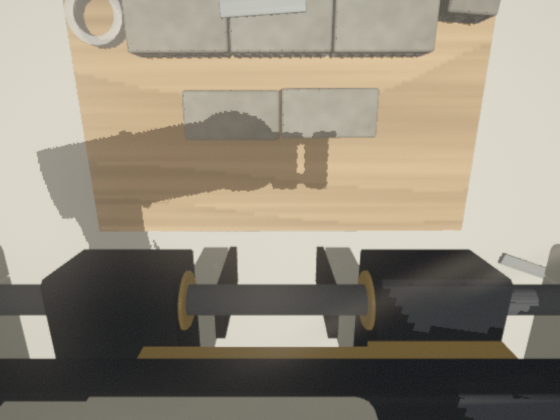

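The wrist view shows both pavers square to the row. Tops span columns 183–280 and 282–378 against joints at 229 and 332. The along-row position is good to 1–2 mm, so next I push each one with two half-open fingers. B goes first.

Request:
{"api": "jog_arm", "payload": {"commands": [[3,-6,-15,0.3],[3,-6,-25,0],[3,-6,-25,0],[3,-6,-25,0],[3,-6,-25,0],[3,-6,-25,0],[3,-6,-25,0],[3,-6,-25,0],[3,-6,-15,0],[2,-4,0,0]]}}

```text
clock: 14.67
tool_pos: [0.562, -0.067, 0.0789]
orientation: [-180.0, 0.4, 9.4]
force: [0.1, 0.7, 0.2]
opening: 0.04
```

Request:
{"api": "jog_arm", "payload": {"commands": [[0,0,-10,0],[0,0,-15,0],[0,0,-15,0],[0,0,-10,0],[0,0,-8,0],[0,0,0,0],[0,0,0,0],[0,0,0,0],[0,0,0,0],[0,0,0,0]]}}

```text
clock: 15.5
tool_pos: [0.5647, -0.0661, 0.0253]
orientation: [180.0, -0.1, 9.6]
force: [-0.2, -0.3, 0.5]
opening: 0.0399
```

Request:
{"api": "jog_arm", "payload": {"commands": [[3.9,0.6,0,-0.2],[3.9,0.6,0,0],[3.9,0.6,0,0],[3.9,0.7,0,0],[3.9,0.6,0,0],[3.9,0.7,0,0],[3.9,0.6,0,0],[3.9,0.7,0,0],[3.9,0.6,0,0],[3.9,0.7,0,0]]}}

```text
clock: 16.33
tool_pos: [0.6036, -0.0598, 0.0244]
orientation: [-180.0, -0.0, 9.4]
force: [-1.1, -0.5, 0.4]
opening: 0.0399
```

Request:
{"api": "jog_arm", "payload": {"commands": [[1,0.15,0,0],[1,0.15,0,0],[1,0.15,0,0],[1,0.15,0,0],[0,0,0,0],[0,0,0,0],[0,0,0,0],[0,0,0,0],[0,0,0,0],[0,0,0,0]]}}

```text
clock: 17.17
tool_pos: [0.6073, -0.0592, 0.0247]
orientation: [180.0, -0.0, 9.4]
force: [0.1, 0.2, -0.2]
opening: 0.0402
```

Request:
{"api": "jog_arm", "payload": {"commands": [[1,0.15,0,0],[1,0.15,0,0],[1,0.15,0,0],[1,0.15,0,0],[1,0.15,0,0],[1,0.15,0,0],[0,0,0,0],[0,0,0,0],[0,0,0,0],[0,0,0,0]]}}

```text
clock: 18.0
tool_pos: [0.6134, -0.0583, 0.0245]
orientation: [-180.0, -0.0, 9.4]
force: [0.3, 0.2, -0.2]
opening: 0.0401
```

Request:
{"api": "jog_arm", "payload": {"commands": [[0.5,0.08,0,0],[0.5,0.08,0,0],[0.5,0.08,0,0],[0.5,0.08,0,0],[0,0,0,0],[0,0,0,0],[0,0,0,0],[0,0,0,0],[0,0,0,0],[0,0,0,0]]}}

```text
clock: 18.83
tool_pos: [0.6141, -0.0582, 0.0244]
orientation: [-180.0, 0.1, 9.3]
force: [-6.8, -1.2, 3.1]
opening: 0.0401
```

Request:
{"api": "jog_arm", "payload": {"commands": [[0.6,0.1,0,0],[0.6,0.1,0,0],[0,0,0,0],[0,0,0,0],[-2,-0.3,0,0],[-8,-1.3,0,0],[-15,-2.5,0,0],[-20,-3.3,0,0],[-10,-1.6,0,0],[0,0,0,0]]}}

```text
clock: 19.67
tool_pos: [0.5594, -0.0671, 0.0247]
orientation: [-180.0, 0.0, 9.3]
force: [-0.5, -0.7, -1.0]
opening: 0.0401
```

Request:
{"api": "jog_arm", "payload": {"commands": [[-1,7,0,0],[-2,14,0,0],[-3,18,0,0],[-3,20,0,0],[-3,20,0,0],[-3,17,0,0],[-2,11,0,0],[-1,4,0,0],[0,0,0,0],[0,0,0,0]]}}

```text
clock: 20.5
tool_pos: [0.5436, 0.0442, 0.0246]
orientation: [180.0, -0.0, 9.4]
force: [0.1, 0.1, -0.1]
opening: 0.0402
```

Request:
{"api": "jog_arm", "payload": {"commands": [[4,0.6,0,0],[5,0.8,0,0],[5,0.8,0,0],[5,0.8,0,0],[5,0.8,0,0],[5,0.8,0,0],[5,0.8,0,0],[5,0.8,0,0],[4,0.7,0,0],[3,0.5,0,0]]}}

```text
clock: 21.33
tool_pos: [0.59, 0.0517, 0.0244]
orientation: [-180.0, -0.0, 9.4]
force: [-0.8, -0.6, -0.1]
opening: 0.0399
```

Request:
{"api": "jog_arm", "payload": {"commands": [[1,0.15,0,0],[1,0.15,0,0],[1,0.15,0,0],[1,0.15,0,0],[1,0.15,0,0],[1,0.15,0,0],[0.5,0.1,0,0],[0,0,0,0],[0,0,0,0],[0,0,0,0]]}}

```text
clock: 22.17
tool_pos: [0.5959, 0.0526, 0.0246]
orientation: [-180.0, -0.0, 9.4]
force: [-0.9, 0.1, 0.4]
opening: 0.04
```

Request:
{"api": "jog_arm", "payload": {"commands": [[0.6,0.1,0,0],[0.6,0.1,0,0],[0.6,0.1,0,0],[0.6,0.1,0,0],[0.6,0.1,0,0],[0,0,0,0],[0,0,0,0],[0,0,0,0],[0,0,0,0],[0,0,0,0]]}}

```text
clock: 23.0
tool_pos: [0.5961, 0.0524, 0.0243]
orientation: [180.0, 0.3, 9.3]
force: [-10.1, 1.3, 6.4]
opening: 0.0401
```

Contact with the row: about 10 N, and the tool stopped 596.1, as predicted. Now I retreat and look.

Request:
{"api": "jog_arm", "payload": {"commands": [[-2,-0.3,0,0],[-8,-1.3,0,0],[-15,-2.5,0,0],[-15,-2.5,0,0],[0,-5,25,0],[0,-8,35,0],[0,-8,35,0],[0,-8,35,0],[0,-8,35,0],[0,-8,35,0]]}}

```text
clock: 23.83
tool_pos: [0.5587, 0.0011, 0.2268]
orientation: [-180.0, -0.1, 9.4]
force: [0.6, 0.4, -1.1]
opening: 0.0399
```

Request:
{"api": "jog_arm", "payload": {"commands": [[0,0,30,0],[0,0,20,0],[0,0,10,0],[0,0,0,0],[0,0,0,0],[0,0,0,0],[0,0,0,0],[0,0,0,0],[0,0,0,0],[0,0,0,0]]}}

```text
clock: 24.67
tool_pos: [0.5587, 0.0015, 0.2839]
orientation: [180.0, 0.1, 9.4]
force: [-1.1, 0.7, -0.8]
opening: 0.0405
```

```bash
python3 - <<'E'
from h import *
o=get_obs(); print(o['tool_pos'],o['orientation'],o['clock'])
for n in('side','wrist'):
    s=snapshot(n); s['obs']=o; save(s,n+'5'); np.save(f'pics/{n}5.npy',s,allow_pickle=True)
t=cv2.imread('pics/wrist5.png')
cv2.imwrite('pics/w5a.png',cv2.resize(cv2.convertScaleAbs(t[0:140,100:460],alpha=1.5),None,fx=2.2,fy=4,interpolation=cv2.INTER_CUBIC))
E
```

```text
[0.55874365 0.00147434 0.28389863] [1.79990969e+02 6.10546621e-02 9.35842167e+00] 24.6667
```

View pics/w5a.png

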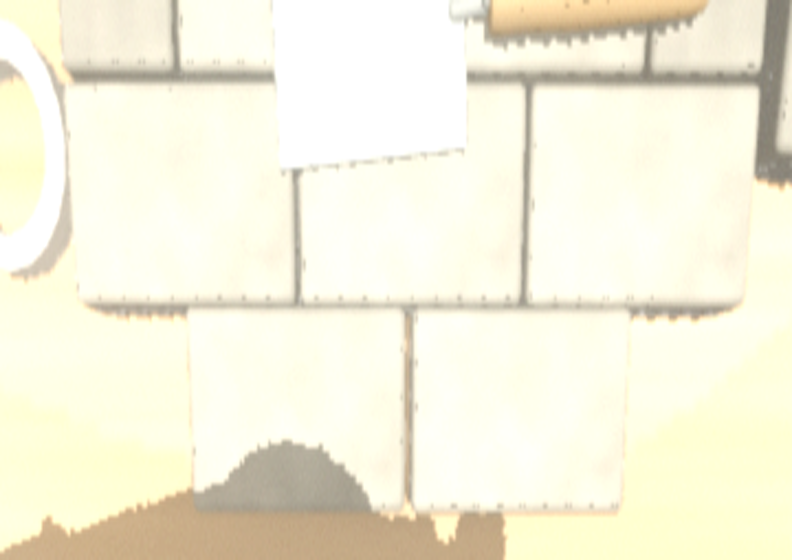

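View pics/side5.png

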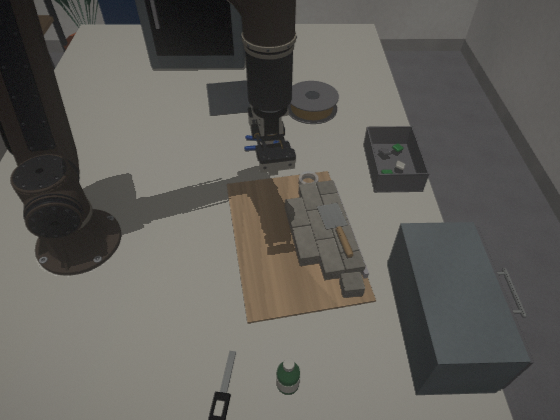

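The pattern is snug and square. A's centre is at column 297.5 against its joint at 298, and B's is at 520.5 against 525 (about 2 mm off). Nothing is touched, so I'm handing in.

```bash
python3 -c "
from h import *
close_job()"
```

```text
the job is handed in; nothing more can be done
```

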